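Check dosing plungers, reject the jammed ones and slide the carrier to its corner

ROBOT

A 6-joint arm with a two-finger parallel gripper is mounted at the origin on a cart in front of the work surface, level with it; the furniture and walls round the work are solid. World frame = base frame: x ahead of the robot, y to its left, z up, the work surface at z = 0. Lengths are in m, angles in rad, forces in N, time in s.
With the tool pointing down it reaches from about 0.3 to 0.875 m from the base axis. Payload 4.2 kg.
Tool frame: the origin (TCP) lies midway between the tips of the shut fingers; the grasp point (between the pads) lies bot.hold_point_z behind it (bot.hold_point_z is the distance from the TCP to the grasp point, in m); z points along the fingers, y is the line along which they close (so a half turn about z gives the same grasp; the last joint's range is limited). The gripper opens to 85 mm and grips with 20 to 120 N. Pads are 22 mm wide; open, the fingers measure 114 mm over their backs; the gripper's body (76 mm by 85 mm) begins 54 mm behind the grasp point. The pads swing forward as they close: fully open they stand 13 mm farther back than shut.
Start: joints at [1.215, 0.32, 1.565, -0, 1.257, -0.02], TCP at [0.189, 0.543, 0.231] pointing down, gripper open.
Joint ranges: [-3.11, 3.11], [-0.84, 2.01], [0.21, 2.61], [-1.34, 4.49], [0.05, 2.63], [-2.56, 2.56]. Speed limits (rad/s): [2.57, 2.57, 3.14, 3.14, 3.14, 3.14].

INTERFACE

Orientations are given as a 3x3 rotation matrix whose columns are the frame's x, y, z axes.
In Python, from cell import bot gives the robot as it stands. Calls block until the motion is done:
- bot.move_ptp(position, orientation): joint-space move of the TCP to a pose.
- bot.move_straight(position, attitude=None, max_speed=0.15, contact_N=None): straight line of the TCP; attitude=None keeps the orientation; max_speed is the mean speed in m/s. With contact_N (N) it stops when the force on the tool has changed by that much, and returns True; else False.
- bot.set_joints(angles): joint-space move.
- bot.move_gripper(opening, newtons=None): finger opening in m; newtons is the grip in N (None keeps the last); returns when the fingers have stopped.
- bot.pause(seconds).
- bot.solve_ik(position, orientation): joint angles nearest the present ones, or None.
- bot.state(): the state.
- bot.grab_frame(name): name is "scene" or "top" or "wrist"; returns a dict with "pixels" (384x512x3 uint8, red, green, blue), "range_z" (384x512 float32, m along the optical axis (not along the pixel's ray), 0 where there is no reading), "camera_matrix" (3x3 intrinsics, pixels), "dist_coeffs" ([k1, k2, p1, p2, k3] as OpenCV has them; the pictures are not rectified), "origin" and "orientation" of the camera in the world. Camera axes: x right, y up, looking along -z (the intrinsics and any distortion apply to the point x, -y, -z); pixel columns grow to the right and rows downward; lengths in m; the calibration is good to about 2 mm. A picture is of the moment at which its call begins.
A pose or a line that the arm cannot do raises bot.Unreachable and nothing moves.
- bot.sign_off(): hands the job in; it is judged then, once.
The state is a dict: "clock": time; "qpos": joint angles; "dq": joint speeds; "effort": joint torques, N m; "ee_pos": TCP position; "tcp_rot": TCP orientation; "wrist_force": force on the tool from outside, world axes, zero at the start; "wrist_torque": the same for the moment, N m; "gripper_width": finger opening in m; "gripper_force": force on a finger pad.
Only numpy, scipy, OpenCV 4.12 (cv2) and the standard library are available. Lean on these libraries where they do the work, as an engineer would, in place of code of your own. Each camera call takes 0.05 s, during which the arm holds its last target. There are 200 camera calls.

TASK

Three or four dosing plungers stand in the small carrier at the left: first push every plunger down until it stops; only when all have been tried, stand each one that jams part way upright in the grey reject tray at the right, leaving the good ones in the carrier. Then, without ever lifting the carrier off the bench, push it through the gap between the clear-lidded tip box and the mini centrifuge and round behind the centrifuge into the corner stop, square and within about a centimetre of both rails. Neither the carrier nor the robot may touch the tip box or the centrifuge, and leave the other things on the bench where they are.

Things in the scene. Friction and masses are not known exactly. Their poses are not given: they have to be found in the camera images.
- carrier: loose white square tray, 116 x 116 x 34 mm high, 0.5 to 0.8 kg, left front, turned up to 0.2 rad; slides on the bench. Walls 3 mm, floor 4 mm, a 22 mm high cross makes 2 x 2 compartments (centres 27 mm off the middle). Origin: centre of underside, x and y along its sides. Too wide to grip; push its walls, e.g. with both spread fingertips low on a wall, which squares it up
- doser_1: dosing plunger (None if absent; three or four are there), standing upright in any one carrier compartment. All look alike: steel foot 42 mm diameter, 28 mm high; ribbed white neck 26 mm diameter from 28 to 50 mm height, to grip from above; on top a black plunger cap 22 mm diameter, 8 mm thick, cap top at 74 mm when fully out. 0.1 kg, heavy foot. Origin: centre of the foot's underside, z up
- doser_2: dosing plunger (None if absent; three or four are there), standing upright in any one carrier compartment. All look alike: steel foot 42 mm diameter, 28 mm high; ribbed white neck 26 mm diameter from 28 to 50 mm height, to grip from above; on top a black plunger cap 22 mm diameter, 8 mm thick, cap top at 74 mm when fully out. 0.1 kg, heavy foot. Origin: centre of the foot's underside, z up
- doser_3: dosing plunger (None if absent; three or four are there), standing upright in any one carrier compartment. All look alike: steel foot 42 mm diameter, 28 mm high; ribbed white neck 26 mm diameter from 28 to 50 mm height, to grip from above; on top a black plunger cap 22 mm diameter, 8 mm thick, cap top at 74 mm when fully out. 0.1 kg, heavy foot. Origin: centre of the foot's underside, z up
- doser_4: dosing plunger (None if absent; three or four are there), standing upright in any one carrier compartment. All look alike: steel foot 42 mm diameter, 28 mm high; ribbed white neck 26 mm diameter from 28 to 50 mm height, to grip from above; on top a black plunger cap 22 mm diameter, 8 mm thick, cap top at 74 mm when fully out. 0.1 kg, heavy foot. Origin: centre of the foot's underside, z up
- doser_1_plunger (a joint): how far the plunger of doser_1 is pushed in, m: 0 to 0.002 at the start; moves straight down against 2 N of friction and stays where left. A good one goes down 15 mm (cap top then 59 mm above the underside); a jammed one stops hard at 5 mm. Which are good must be found by pushing (about 6 N shows it)
- doser_2_plunger (a joint): how far the plunger of doser_2 is pushed in, m: 0 to 0.002 at the start; moves straight down against 2 N of friction and stays where left. A good one goes down 15 mm (cap top then 59 mm above the underside); a jammed one stops hard at 5 mm. Which are good must be found by pushing (about 6 N shows it)
- doser_3_plunger (a joint): how far the plunger of doser_3 is pushed in, m: 0 to 0.002 at the start; moves straight down against 2 N of friction and stays where left. A good one goes down 15 mm (cap top then 59 mm above the underside); a jammed one stops hard at 5 mm. Which are good must be found by pushing (about 6 N shows it)
- doser_4_plunger (a joint): how far the plunger of doser_4 is pushed in, m: 0 to 0.002 at the start; moves straight down against 2 N of friction and stays where left. A good one goes down 15 mm (cap top then 59 mm above the underside); a jammed one stops hard at 5 mm. Which are good must be found by pushing (about 6 N shows it)
- reject_tray: fixed shallow grey tray on the bench at the right front, beside the vortex mixer: 160 (its x) x 60 (its y) x 26 mm high, walls 3 mm thick, floor 3 mm. Origin: centre of the underside; x along its length. Room for two dosing plungers side by side along x, e.g. at x = +-35 mm.
- corner_stop: fixed L of two aluminium rails, 10 mm thick, 22 mm high, behind the centrifuge. Origin: the inside corner at bench height; axes as the world's. Far rail: x 0 to +10 mm, y -10 to +130 mm. End rail: y -10 to 0 mm, x -110 to 0 mm. The carrier parked flush has its origin at x -58, y +58 mm
- tip_box: fixed pipette tip box with clear lid, closed, 90 (its x) x 120 (its y) x 77 mm high, on the bench ahead and to the left; obstacle, not to be touched. Origin: centre of the underside.
- mini_centrifuge: fixed mini centrifuge, blue foot and clear dome lid, 114 mm high, nothing of it outside 95 mm in x and 83 mm in y either side of its origin (origin: centre of its underside); obstacle, not to be touched. The gap between it and the tip box is 65 to 80 mm wider than the carrier.
- coverslip_carton: loose carton, 42 x 62 x 24 mm, front of the bench; leave alone. Origin: centre of the underside.
- counter: loose round tally counter, 49 x 46 x 26 mm, front right; leave alone. Origin: centre of the underside.
- dish: loose dish, 62 mm diameter, 15 mm high, front left; leave alone. Origin: centre of the underside.
- marker: loose marker pen, 10 x 132 x 12 mm, lying along its y at the front edge; leave alone. Origin: centre of the underside.

How it is judged:
On the way, in this order (a step that is already met when the one before it is completed fails the run):
1. every plunger has been pushed down to where it stops (value of joint each of doser_1_plunger, doser_2_plunger above 0.0125 m and value of joint each of doser_3_plunger, doser_4_plunger above 0.0035 m), for 0.2 s.
2. the jammed ones stand upright at rest in the reject tray (x of doser_3 in the frame of reject_tray between -0.072 and 0.072 m and y of doser_3 in the frame of reject_tray between -0.02 and 0.02 m and z of each of doser_3, doser_4 in the frame of reject_tray below 0.009 m and angle between each of doser_3, doser_4's own z axis and vertical below 0.15 rad and x of doser_4 in the frame of reject_tray between -0.072 and 0.072 m and y of doser_4 in the frame of reject_tray between -0.02 and 0.02 m and linear speed of each of doser_3, doser_4 below 0.01 m/s), for 0.2 s.
3. the carrier is parked in the corner stop with the good ones standing in it (x of carrier in the frame of corner_stop between -0.072 and -0.054 m and y of carrier in the frame of corner_stop between 0.054 and 0.07 m and angle between the x axis of carrier and the x axis of corner_stop, either way round below 0.12 rad and height (world z) of carrier below 0.006 m and x of doser_1 in the frame of carrier between -0.052 and 0.052 m and y of doser_1 in the frame of carrier between -0.052 and 0.052 m and z of each of doser_1, doser_2 in the frame of carrier below 0.01 m and angle between each of doser_1, doser_2's own z axis and vertical below 0.15 rad and x of doser_2 in the frame of carrier between -0.052 and 0.052 m and y of doser_2 in the frame of carrier between -0.052 and 0.052 m), for 0.2 s.
At the end, for the whole second after the job is handed in: plungers in to their stops (good over 12.5 mm, jammed over 3.5 mm); jammed ones upright on the reject tray floor, good ones upright on the carrier floor; carrier flat on the bench, under 14 mm from the far rail and 12 mm from the end rail, within 0.12 rad of square; all at rest (all of step 1 and all of step 2 and all of step 3 and linear speed of each of doser_1, doser_2, carrier below 0.01 m/s); the robot touches nothing.
It fails at once if the carrier touches the tip box or the centrifuge (contact force between carrier and tip_box above 0.5 N or contact force between carrier and mini_centrifuge above 0.5 N).
It fails at once if the robot touches the tip box or the centrifuge (contact force between any of the fingers, the arm and tip_box above 1 N or contact force between any of the fingers, the arm and mini_centrifuge above 1 N).
It fails at once if the carrier is lifted off the bench (height (world z) of carrier above 0.012 m).
It fails at once if the other things on the bench are pushed about (more than 3 cm) (distance of any of coverslip_carton, counter, dish, marker from where it was at the start of the episode above 0.03 m).
Of doser_2, doser_3, doser_4 only 2 to 3 are there at a start; the rules pass over those that are not, and their reading is None.
At some moment in a run one of doser_1, doser_2, doser_3, doser_4 may be knocked a few centimetres aside while the robot is not near it.
It also fails if it takes over 208 s, if anything falls off the work surface, if the arm or the gripper's body presses on something with over 40 N, if the wrist force passes 120 N, or if a joint passes its speed limit or range.

## Working session

There is one attempt and no reset: what is moved stays moved. The work goes in short steps, each a Python script; the robot and the scene stay as the last script left them, time stands still between calls to the robot, and variables do not carry over. Pictures are saved under pics/ and viewed, at most 14 in all, crops included, and the job is handed in when it is done.

```bash
ls; mkdir -p pics
python3 - <<'E'
from cell import bot
import cv2,numpy as np
s=bot.state();print(s['clock'],s['wrist_force'],bot.hold_point_z)
for n in('top','scene'):
    f=bot.grab_frame(n);cv2.imwrite(f'pics/{n}0.png',f['pixels'][:,:,::-1]);np.savez(f'{n}0.npz',**f)
    print(n,f['camera_matrix'],f['dist_coeffs'],f['origin'],f['orientation'])
E
```

```text
pics
0.0 [-0.22310214  0.30870583  0.84245541] 0.0187
top [[352.30944867   0.         254.5420873 ]
 [  0.         352.30944867 192.77677665]
 [  0.           0.           1.        ]] [-0.03781819  0.          0.          0.          0.        ] [0.30820046 0.02861583 1.25781889] [[-0.00483322  0.98121568 -0.19285341]
 [-0.99988293 -0.00754181 -0.01331313]
 [-0.01451751  0.19276648  0.98113726]]
scene [[359.25725826   0.         257.63342142]
 [  0.         359.25725826 192.46886043]
 [  0.           0.           1.        ]] [-0.01196558  0.          0.          0.          0.        ] [-0.00982178 -0.66808565  0.60089766] [[ 0.7630378   0.34607198 -0.54590063]
 [-0.6463482   0.41207639 -0.64220483]
 [ 0.00270366  0.84286846  0.53811287]]
```

View pics/top0.png

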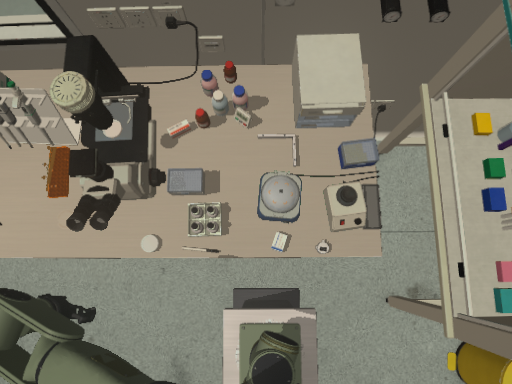

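View pics/scene0.png

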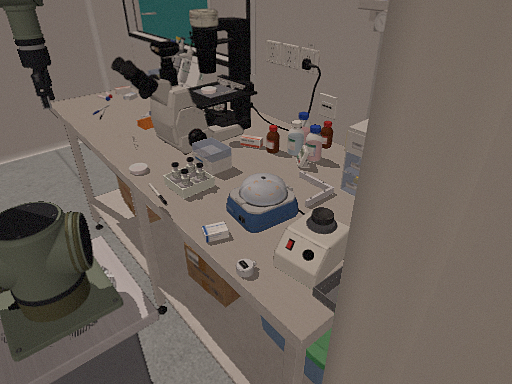

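```bash
cat > h.py <<'E'
import numpy as np,cv2
def cloud(f):
    K=f['camera_matrix'];d=f['range_z'];h,w=d.shape
    u,v=np.meshgrid(np.arange(w),np.arange(h))
    p=cv2.undistortPoints(np.stack([u,v],-1).reshape(-1,1,2).astype(np.float32),K,f['dist_coeffs']).reshape(h,w,2)
    P=np.stack([p[...,0]*d,-p[...,1]*d,-d],-1)
    W=P@np.asarray(f['orientation']).T+f['origin'];W[d==0]=np.nan
    return W
E
python3 - <<'E'
from h import *
f=dict(np.load('top0.npz'));W=cloud(f)
def rep(name,c0,c1,r0,r1,z0,z1):
    w=W[r0:r1,c0:c1].reshape(-1,3);m=(w[:,2]>z0)&(w[:,2]<z1);w=w[m]
    r=cv2.minAreaRect(w[:,:2].astype(np.float32))
    print(name,m.sum(),w.min(0).round(3),w.max(0).round(3),'rect',np.round(r[0],4),np.round(r[1],4),round(r[2],1))
print('bench z',np.nanmedian(W[240:250,220:260,2]))
rep('carrier rim',180,232,196,244,.022,.042)
rep('carr all',180,232,196,244,.012,.1)
rep('tips',160,210,162,200,.05,.1)
rep('cent',250,308,165,226,.012,.13)
rep('rails',250,303,130,168,.012,.03)
rep('tray',358,392,180,235,.012,.04)
rep('vortex',325,365,180,235,.02,.2)
rep('carton',270,292,230,254,.012,.04)
rep('counter',314,332,236,256,.012,.04)
rep('marker',180,222,243,256,.005,.03)
rep('meter',335,380,135,170,.02,.2)
w=W[196:244,180:232];m=(w[...,2]>.055)&(w[...,2]<.09)
n,l,s,c=cv2.connectedComponentsWithStats(m.astype(np.uint8))
for i in range(1,n):
    print(s[i,4],c[i].round()+[180,196],w[l==i].mean(0).round(4),w[l==i][:,2].max().round(4))
big=cv2.resize(f['pixels'][120:250,170:390,::-1],None,fx=3.6,fy=3.6,interpolation=cv2.INTER_CUBIC);cv2.imwrite('pics/top0c.png',big)
E
```

```text
bench z -0.001952939136361631
carrier rim 403 [0.401 0.166 0.022] [0.518 0.281 0.042] rect [0.4587 0.223 ] [0.1162 0.1144] 1.6
carr all 763 [0.399 0.164 0.012] [0.518 0.281 0.082] rect [0.4587 0.2228] [0.1163 0.1148] 1.7
tips 935 [0.546 0.229 0.05 ] [0.632 0.376 0.084] rect [0.589  0.3025] [0.1474 0.0855] 89.9
cent 2025 [ 0.441 -0.12   0.012] [0.655 0.037 0.121] rect [ 0.5525 -0.0437] [0.151 0.216] 84.6
rails 197 [ 0.655 -0.105  0.012] [0.775 0.032 0.027] rect [ 0.7442 -0.0623] [0.1773 0.0916] 49.4
tray 146 [ 0.422 -0.398  0.012] [ 0.581 -0.315  0.039] rect [ 0.5015 -0.3568] [0.0821 0.1591] 89.4
vortex 1746 [ 0.412 -0.347  0.02 ] [ 0.592 -0.199  0.129] rect [ 0.5061 -0.2814] [0.1724 0.1499] 7.8
carton 222 [ 0.345 -0.067  0.012] [ 0.411 -0.011  0.03 ] rect [ 0.3783 -0.0386] [0.0419 0.0621] 70.5
counter 128 [ 0.337 -0.209  0.013] [ 0.382 -0.168  0.031] rect [ 0.3568 -0.1905] [0.0408 0.0419] 38.1
marker 90 [0.343 0.175 0.005] [0.375 0.302 0.014] rect [0.361  0.2379] [0.1284 0.0252] 84.5
meter 943 [ 0.643 -0.389  0.02 ] [ 0.736 -0.264  0.083] rect [ 0.6895 -0.3263] [0.0879 0.119 ] 7.0
33 [194. 209.] [0.4846 0.2518 0.0735] 0.0785
32 [210. 209.] [0.4865 0.1969 0.0758] 0.0798
36 [194. 226.] [0.4299 0.2493 0.0721] 0.0793
37 [210. 225.] [0.4319 0.1949 0.0737] 0.082
```

View pics/top0c.png

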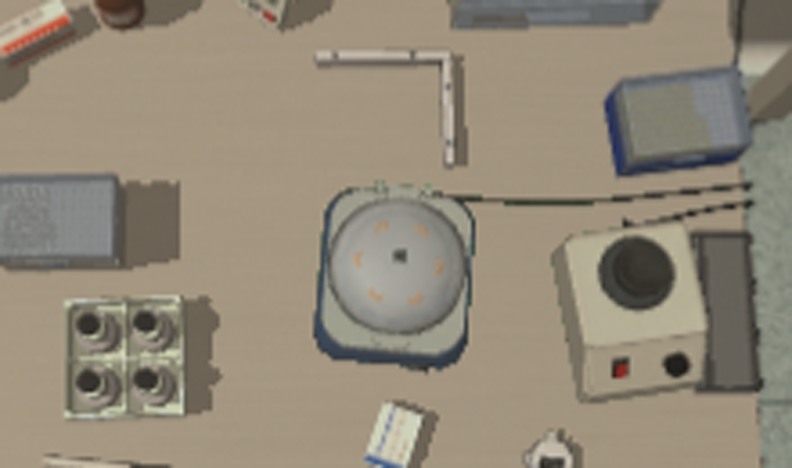

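```bash
cat >> h.py <<'E'
from cell import bot
def R(a):  # tool down, tool y axis at world angle a
    c,s=np.cos(a),np.sin(a)
    y=np.array([c,s,0]);z=np.array([0,0,-1.]);return np.stack([np.cross(y,z),y,z],1)
def shot(n,name):
    f=bot.grab_frame(n);cv2.imwrite(f'pics/{name}.png',f['pixels'][:,:,::-1]);np.savez(name+'.npz',**f);return f
E
python3 - <<'E'
from h import *
print(bot.state()['tcp_rot'].round(2).tolist())
for p in [(.43,.2,.04),(.5,-.36,.05),(.70,.05,.03),(.36,.13,.03)]:
    for a in np.deg2rad([-90,-45,0,45,90]):
        q=bot.solve_ik(np.array(p),R(a));print(p,round(np.rad2deg(a)),None if q is None else np.round(q,2))
bot.move_ptp(np.array([.40,.222,.30]),R(np.pi/2))
f=shot('wrist','w1');s=bot.state();print(s['clock'],s['ee_pos'].round(4),np.round(f['origin'],3),np.round(f['orientation'],2).tolist())
E
```

```text
[[-0.94, 0.33, -0.0], [0.33, 0.94, -0.0], [0.0, -0.0, -1.0]]
(0.43, 0.2, 0.04) -90 [ 0.41  0.38  2.05 -0.    0.71  1.98]
(0.43, 0.2, 0.04) -45 [ 0.41  0.38  2.05 -0.    0.71  1.2 ]
(0.43, 0.2, 0.04) 0 [ 0.41  0.38  2.05 -0.    0.71  0.41]
(0.43, 0.2, 0.04) 45 [ 0.41  0.38  2.05 -0.    0.71 -0.37]
(0.43, 0.2, 0.04) 90 [ 0.41  0.38  2.05 -0.    0.71 -1.16]
(0.5, -0.36, 0.05) -90 [-0.64  0.54  1.7  -0.    0.9   0.93]
(0.5, -0.36, 0.05) -45 [-0.64  0.54  1.7  -0.    0.9   0.14]
(0.5, -0.36, 0.05) 0 [-0.64  0.54  1.7  -0.    0.9  -0.64]
(0.5, -0.36, 0.05) 45 [-0.64  0.54  1.7  -0.    0.9  -1.43]
(0.5, -0.36, 0.05) 90 [-0.64  0.54  1.7  -0.    0.9  -2.21]
(0.7, 0.05, 0.03) -90 [ 0.05  0.68  1.49 -0.    0.98  1.63]
(0.7, 0.05, 0.03) -45 [ 0.05  0.68  1.49 -0.    0.98  0.84]
(0.7, 0.05, 0.03) 0 [ 0.05  0.68  1.49 -0.    0.98  0.05]
(0.7, 0.05, 0.03) 45 [ 0.05  0.68  1.49 -0.    0.98 -0.73]
(0.7, 0.05, 0.03) 90 [ 0.05  0.68  1.49 -0.    0.98 -1.52]
(0.36, 0.13, 0.03) -90 [ 0.32  0.29  2.26 -0.    0.6   1.89]
(0.36, 0.13, 0.03) -45 [ 0.32  0.29  2.26 -0.    0.6   1.1 ]
(0.36, 0.13, 0.03) 0 [ 0.32  0.29  2.26 -0.    0.6   0.32]
(0.36, 0.13, 0.03) 45 [ 0.32  0.29  2.26 -0.    0.6  -0.47]
(0.36, 0.13, 0.03) 90 [ 0.32  0.29  2.26 -0.    0.6  -1.25]
1.6 [0.3998 0.2227 0.2997] [0.326 0.222 0.442] [[0.0, -0.96, -0.29], [1.0, 0.0, 0.0], [-0.0, -0.29, 0.96]]
```

View pics/w1.png

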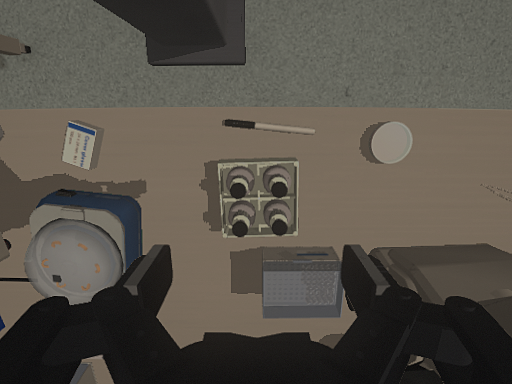

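Run:
```python
from h import *
f=dict(np.load('w1.npz'));W=cloud(f)
print('bench',np.nanmedian(W[240:250,180:210,2]))
def rep(name,c0,c1,r0,r1,z0,z1):
    w=W[r0:r1,c0:c1].reshape(-1,3);m=(w[:,2]>z0)&(w[:,2]<z1);w=w[m]
    r=cv2.minAreaRect(w[:,:2].astype(np.float32))
    print(name,m.sum(),np.nanpercentile(w,1,axis=0).round(3),np.nanpercentile(w,99,axis=0).round(3),'rect',np.round(r[0],4),np.round(r[1],4),round(r[2],1))
rep('carrier',205,312,150,245,.026,.04)
rep('tip',255,345,240,325,.06,.085)
rep('cent',20,155,180,310,.02,.13)
rep('carton',50,110,110,180,.015,.04)
rep('marker',215,325,110,140,.006,.03)
w=W[145:250,200:320];m=(w[...,2]>.064)&(w[...,2]<.09)
n,l,s,c=cv2.connectedComponentsWithStats(m.astype(np.uint8))
for i in range(1,n):
  if s[i,4]>20:
    p=w[l==i];r=cv2.minEnclosingCircle(p[:,:2].astype(np.float32));print(s[i,4],np.round(r[0],4),round(r[1],4),np.median(p,0).round(4))
f=dict(np.load('top0.npz'));W=cloud(f)
# vortex profile near tray, tray edges
for r in (195,208,220): print(r,[tuple(W[r,c].round(3)) for c in range(352,384,2)])
# rails
for c in (265,280): print([tuple(W[r,c].round(3)) for r in range(130,142)])
for r in (150,158): print([tuple(W[r,c].round(3)) for c in range(290,302)])
print([tuple(W[r,280].round(3)) for r in range(164,190,2)])
```

```text
bench -0.000674095803745528
carrier 1982 [0.398 0.167 0.026] [0.514 0.283 0.039] rect [0.4563 0.2256] [0.1167 0.1163] 1.7
tip 4202 [0.548 0.232 0.061] [0.63  0.348 0.078] rect [0.5893 0.2909] [0.0842 0.1185] 0.4
cent 10400 [ 0.446 -0.095  0.025] [0.574 0.038 0.115] rect [ 0.5155 -0.0347] [0.1441 0.1431] 83.2
carton 1358 [ 0.343 -0.063  0.016] [ 0.409 -0.008  0.026] rect [ 0.3757 -0.0366] [0.0445 0.0632] 68.9
marker 620 [0.342 0.178 0.006] [0.362 0.305 0.013] rect [0.3523 0.2418] [0.1319 0.0101] 84.4
217 [0.4293 0.1977] 0.0108 [0.4289 0.1978 0.076 ]
223 [0.4282 0.2518] 0.011 [0.4272 0.2516 0.0769]
201 [0.482  0.2532] 0.0108 [0.4809 0.253  0.0764]
204 [0.4839 0.1989] 0.0112 [0.4825 0.1996 0.0774]
195 [(np.float64(0.522), np.float64(-0.276), np.float64(0.121)), (np.float64(0.521), np.float64(-0.282), np.float64(0.123)), (np.float64(0.521), np.float64(-0.288), np.float64(0.125)), (np.float64(0.528), np.float64(-0.304), np.float64(0.089)), (np.float64(0.527), np.float64(-0.311), np.float64(0.089)), (np.float64(0.526), np.float64(-0.316), np.float64(0.097)), (np.float64(0.544), np.float64(
[... 5439 characters left out ...]
64(0.656), np.float64(-0.049), np.float64(-0.002)), (np.float64(nan), np.float64(nan), np.float64(nan)), (np.float64(0.641), np.float64(-0.049), np.float64(-0.004)), (np.float64(0.614), np.float64(-0.044), np.float64(0.072)), (np.float64(0.606), np.float64(-0.044), np.float64(0.075)), (np.float64(0.593), np.float64(-0.042), np.float64(0.1)), (np.float64(0.585), np.float64(-0.042), np.float64(0.104)), (np.float64(0.578), np.float64(-0.041), np.float64(0.105)), (np.float64(0.57), np.float64(-0.041), np.float64(0.111)), (np.float64(0.562), np.float64(-0.041), np.float64(0.115)), (np.float64(0.555), np.float64(-0.04), np.float64(0.114)), (np.float64(0.549), np.float64(-0.041), np.float64(0.11))]
```

Run:
```python
from h import *
a=-np.pi/4
bot.move_gripper(0)
for n,(x,y) in dict(A=(.4307,.1965),B=(.4291,.2506),C=(.4834,.2525),D=(.4852,.1978)).items():
    bot.move_ptp(np.array([x,y,.10]),R(a))
    bot.pause(.2)
    t=bot.move_straight(np.array([x,y,.055]),max_speed=.03,contact_N=9)
    bot.pause(.1);s=bot.state();print(n,t,s['ee_pos'].round(4),s['wrist_force'].round(1),round(s['clock'],1))
    bot.move_straight(np.array([x,y,.10]))
bot.move_ptp(np.array([.40,.222,.30]),R(np.pi/2))
f=shot('wrist','w2');W=cloud(f)
w=W[145:250,200:320];m=(w[...,2]>.05)&(w[...,2]<.09)
n,l,s,c=cv2.connectedComponentsWithStats(m.astype(np.uint8))
for i in range(1,n):
  if s[i,4]>20:
    p=w[l==i];p=p[p[:,2]>np.percentile(p[:,2],80)-.006];r=cv2.minEnclosingCircle(p[:,:2].astype(np.float32));print(s[i,4],np.round(r[0],4),round(r[1],4),np.median(p,0).round(4))
print(bot.state()['clock'])
```

```text
A True [0.4307 0.1965 0.073 ] [-0.8 -0.1  7.4] 5.6
B True [0.4292 0.2506 0.063 ] [-0.8 -0.4  5.3] 7.7
C True [0.4834 0.2525 0.063 ] [-1.6  0.7  5.2] 9.8
D True [0.4853 0.1978 0.073 ] [-1.6 -1.   5.8] 11.8
284 [0.4279 0.2516] 0.0111 [0.4273 0.2516 0.0625]
313 [0.4297 0.1978] 0.0111 [0.4285 0.198  0.0725]
303 [0.4838 0.1991] 0.0109 [0.4824 0.1987 0.0723]
266 [0.4826 0.2533] 0.0112 [0.4812 0.253  0.0623]
14.1167
```

Run:
```python
from h import *
x,y=.4302,.1972
bot.move_gripper(.046)
bot.move_ptp(np.array([x,y,.12]),R(-np.pi/4))
bot.move_straight(np.array([x,y,.0335]),max_speed=.1,contact_N=8)
s=bot.state();print(s['ee_pos'].round(4),s['wrist_force'].round(1))
bot.move_gripper(.015,30)
s=bot.state();print(s['gripper_width'],s['gripper_force'],s['wrist_force'].round(1))
bot.move_straight(np.array([x,y,.17]),max_speed=.1)
s=bot.state();print(s['gripper_width'],s['gripper_force'],s['wrist_force'].round(1))
bot.move_ptp(np.array([.46,-.34,.25]),R(np.deg2rad(-90)))
shot('wrist','w3');f=shot('top','t3');print(bot.state()['clock'],bot.state()['ee_pos'])
```

```text
[0.4307 0.1974 0.034 ] [0.3 0.7 0.2]
0.02474740861903761 29.454878568649292 [-0.5 -0.3  4.9]
0.02485502452643287 29.4916632771492 [-0.5 -0.6 -1.5]
21.4917 [ 0.4604488  -0.3390223   0.24991546]
```

View pics/w3.png

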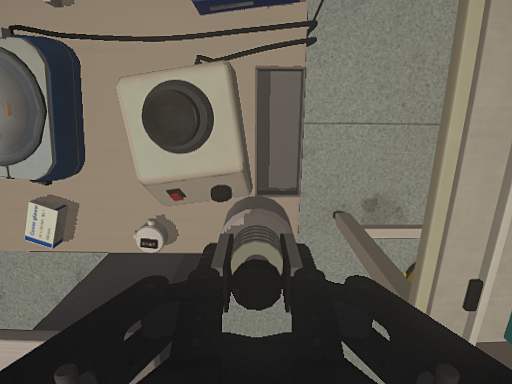

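Run:
```python
from h import *
f=dict(np.load('w3.npz'));W=cloud(f)
w=W[55:205,245:315];m=(w[...,2]>.019)&(w[...,2]<.032)&(w[...,1]<-.3);p=w[m]
r=cv2.minAreaRect(p[:,:2].astype(np.float32));print(m.sum(),np.nanpercentile(p,[1,99],axis=0).round(4),r)
for rr in (90,130,170): print([tuple(float(v) for v in W[rr,c].round(3)) for c in list(range(244,262,2))+list(range(294,306,2))])
```

```text
1038 [[ 0.4224 -0.3976  0.0198]
 [ 0.5801 -0.3278  0.0285]] ((0.5005396604537964, -0.36153969168663025), (0.07252775132656097, 0.15945406258106232), 89.69886779785156)
[(0.555, -0.324, -0.002), (0.555, -0.326, 0.0), (0.555, -0.329, -0.0), (0.555, -0.331, -0.002), (0.555, -0.334, -0.001), (0.555, -0.336, -0.001), (0.553, -0.339, 0.025), (0.555, -0.342, 0.002), (0.555, -0.344, 0.002), (0.555, -0.387, 0.003), (0.555, -0.39, 0.004), (0.555, -0.392, 0.003), (0.555, -0.395, 0.003), (0.554, -0.395, 0.018), (0.553, -0.396, 0.026)]
[(0.506, -0.324, 0.015), (0.504, -0.326, -0.0), (0.505, -0.328, 0.0), (0.504, -0.331, -0.0), (0.504, -0.334, -0.001), (0.504, -0.336, -0.002), (0.506, -0.339, 0.026), (0.505, -0.342, 0.003), (0.505, -0.344, 0.003), (0.505, -0.389, 0.004), (0.505, -0.392, 0.003), (0.505, -0.394, 0.004), (0.506, -0.395, 0.017), (0.507, -0.396, 0.027), (0.446, -0.531, -0.799)]
[(0.469, -0.326, 0.089), (0.468, -0.328, 0.084), (0.463, -0.33, 0.061), (0.454, -0.331, 0.015), (0.451, -0.334, -0.0), (0.45, -0.336, -0.001), (0.456, -0.339, 0.026), (0.451, -0.342, 0.003), (0.451, -0.344, 0.003), (0.451, -0.391, 0.002), (0.451, -0.394, 0.004), (0.454, -0.395, 0.015), (0.456, -0.396, 0.027), (0.283, -0.53, -0.797), (0.283, -0.538, -0.797)]
```

```bash
cat >> h.py <<'E'
def place(x,y=-.3675):
    a=np.deg2rad(-174)
    bot.move_ptp(np.array([x,y,.20]),R(a))
    bot.move_straight(np.array([x,y,.05]),max_speed=.12)
    bot.pause(.2)
    t=bot.move_straight(np.array([x,y,.030]),max_speed=.025,contact_N=3)
    s=bot.state();print('down',t,s['ee_pos'].round(4),s['wrist_force'].round(1))
    bot.move_gripper(.046);bot.pause(.2)
    bot.move_straight(np.array([x,y,.20]),max_speed=.12)
def pick(x,y):
    bot.move_gripper(.046)
    bot.move_ptp(np.array([x,y,.12]),R(-np.pi/4))
    bot.move_straight(np.array([x,y,.0335]),max_speed=.1,contact_N=8)
    bot.move_gripper(.015,30)
    bot.move_straight(np.array([x,y,.17]),max_speed=.1)
    s=bot.state();print('pick',s['gripper_width'],s['gripper_force'],s['wrist_force'].round(1))
E
python3 - <<'E'
from h import *
place(.536)
bot.move_ptp(np.array([.40,.222,.30]),R(-np.pi/2+np.pi/2*2))
f=shot('wrist','w4');W=cloud(f);print(bot.state()['clock'])
m=(W[...,2]>.05)&(W[...,2]<.09)&(W[...,0]<.53)&(W[...,0]>.39)&(W[...,1]>.15)&(W[...,1]<.3)
n,l,s,c=cv2.connectedComponentsWithStats(m.astype(np.uint8))
for i in range(1,n):
  if s[i,4]>20:
    p=W[l==i];p=p[p[:,2]>np.percentile(p[:,2],80)-.006];r=cv2.minEnclosingCircle(p[:,:2].astype(np.float32));print(s[i,4],np.round(r[0],4),round(r[1],4),np.median(p,0).round(4))
shot('top','t4')
E
```

```text
down True [ 0.5358 -0.3673  0.0333] [-0.  -0.4  3.1]
30.1667
283 [0.4282 0.2519] 0.011 [0.4275 0.2517 0.0625]
261 [0.4823 0.2532] 0.011 [0.4814 0.253  0.0624]
309 [0.4839 0.199 ] 0.0109 [0.4829 0.1987 0.0724]
```

Run:
```python
from h import *
pick(.4844,.1986)
bot.move_ptp(np.array([.46,-.34,.25]),R(-np.pi/2))
f=shot('wrist','w5');W=cloud(f)
m=(W[...,2]>.062)&(W[...,2]<.085)&(W[...,0]<.58)&(W[...,0]>.42)&(W[...,1]>-.42)&(W[...,1]<-.34)
print(m.sum(),np.median(W[m],0))
place(.466)
bot.move_ptp(np.array([.46,-.34,.28]),R(-np.pi/2))
shot('wrist','w6');shot('top','t6');print(bot.state()['clock'])
```

```text
pick 0.024638758771665686 29.483786523342133 [ 0.3 -0.9 -1.4]
347 [ 0.53482289 -0.36892467  0.07197253]
down True [ 0.4658 -0.3673  0.0333] [-0.1  0.3  4.4]
44.2333
```

View pics/w6.png

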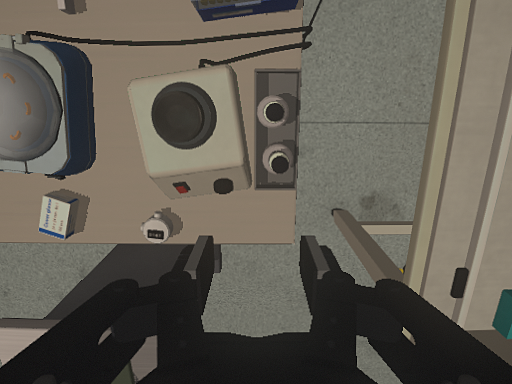

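View pics/t6.png

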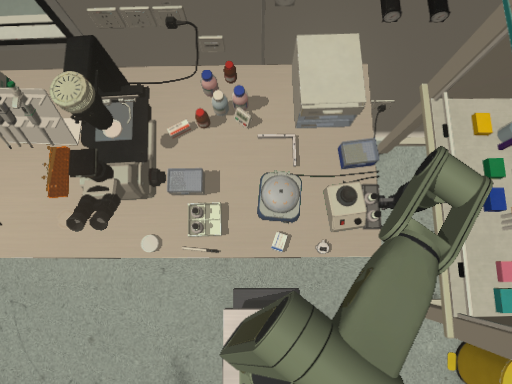

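```bash
cat >> h.py <<'E'
def look(name,p,a):
    bot.move_ptp(np.array(p),R(a));f=shot('wrist',name);W=cloud(f)
    return f,W
def carrier(W,x0,x1,y0,y1):
    m=(W[...,2]>.027)&(W[...,2]<.039)&(W[...,0]<x1)&(W[...,0]>x0)&(W[...,1]>y0)&(W[...,1]<y1)
    r=cv2.minAreaRect(W[m][:,:2].astype(np.float32));print('carrier',m.sum(),np.round(r[0],4),np.round(r[1],4),round(r[2],1))
    return r
E
python3 - <<'E'
from h import *
bot.move_gripper(.07)
bot.move_ptp(np.array([.457,.308,.12]),R(0))
print(bot.move_straight(np.array([.457,.308,.004]),max_speed=.1,contact_N=8))
for y in (.26,.2035):
    t=bot.move_straight(np.array([.457,y,.004]),max_speed=.06,contact_N=25);s=bot.state();print(t,s['ee_pos'].round(4),s['wrist_force'].round(1))
bot.move_straight(np.array([.457,.24,.004]))
bot.move_straight(np.array([.457,.24,.10]))
f,W=look('w7',[.38,.135,.30],np.pi/2);carrier(W,.38,.56,.05,.23)
print(bot.state()['clock'])
E
```

```text
False
False [0.4568 0.2595 0.0039] [1.2 1.  0. ]
False [0.4566 0.203  0.0039] [-0.4  0.4  0. ]
carrier 1365 [0.454  0.1334] [0.1161 0.1155] 89.9
53.0667
```

View pics/w7.png

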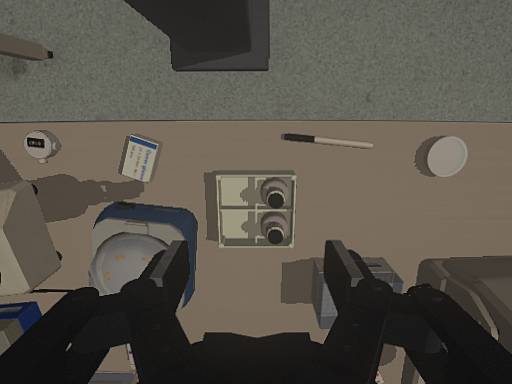

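Run:
```python
from h import *
bot.move_gripper(.062)
bot.move_ptp(np.array([.37,.134,.12]),R(np.pi/2))
print(bot.move_straight(np.array([.37,.134,.004]),max_speed=.1,contact_N=8))
for x in (.44,.50):
    t=bot.move_straight(np.array([x,.134,.004]),max_speed=.06,contact_N=25);s=bot.state();print(t,s['ee_pos'].round(4),s['wrist_force'].round(1))
bot.move_straight(np.array([.48,.134,.004]))
bot.move_straight(np.array([.48,.134,.15]))
f,W=look('w8',[.48,.134,.30],np.pi/2);carrier(W,.48,.65,.05,.22)
print(bot.state()['clock'])
```

```text
False
False [0.4376 0.1333 0.0035] [-5.9  0.5  3.2]
False [0.4981 0.1334 0.0034] [-5.4 -0.4  1. ]
carrier 1414 [0.5651 0.1331] [0.1163 0.1162] 89.8
59.95
```

View pics/w8.png

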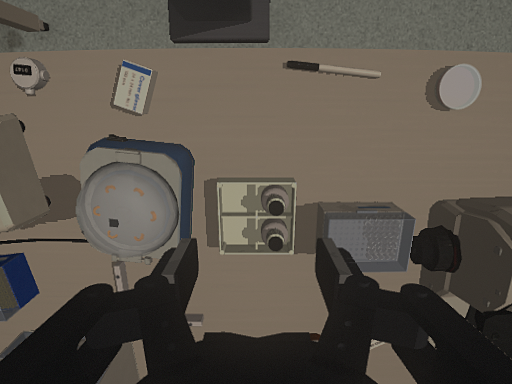

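Run:
```python
from h import *
bot.move_ptp(np.array([.48,.134,.12]),R(np.pi/2))
bot.move_straight(np.array([.48,.134,.004]),max_speed=.1,contact_N=8)
for x in (.56,.6345):
    t=bot.move_straight(np.array([x,.134,.004]),max_speed=.06,contact_N=25);s=bot.state();print(t,s['ee_pos'].round(4),s['wrist_force'].round(1))
bot.move_straight(np.array([.61,.134,.004]))
bot.move_straight(np.array([.61,.134,.15]))
f,W=look('w9',[.60,.05,.32],np.pi/2);carrier(W,.60,.80,.05,.22)
print(bot.state()['clock'])
```

```text
False [0.5576 0.1336 0.0035] [-5.9  0.9  4.7]
False [0.6324 0.1337 0.0035] [-5.6  0.3  4. ]
carrier 1122 [0.6996 0.1322] [0.115  0.1164] 89.9
67.1583
```

View pics/w9.png

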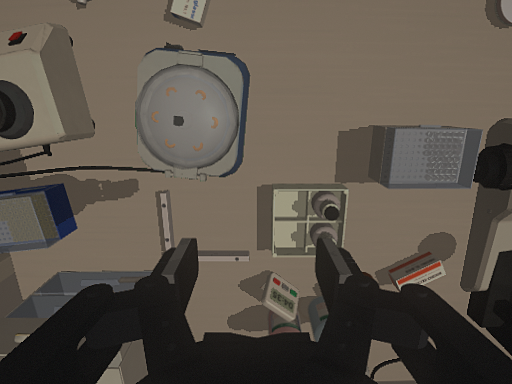

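Run:
```python
from h import *
f=dict(np.load('w9.npz'));W=cloud(f)
g=lambda p:[tuple(float(v) for v in q.round(4)) for q in p]
for c in (200,225): print(g(W[245:265,c]))
for r in (205,225): print(g(W[r,155:178:2]))
w=W[40:200,130:255].reshape(-1,3);w=w[(w[:,2]>.01)];print(np.nanpercentile(w,[.5,99.5],axis=0),np.nanmax(w,0))
```

```text
[(0.754, -0.049, -0.0008), (0.7561, -0.0492, -0.0011), (0.7579, -0.0492, -0.0008), (0.7596, -0.0492, -0.0004), (0.7623, -0.0496, -0.0017), (0.7627, -0.0491, 0.0012), (0.7628, -0.0485, 0.0047), (0.7618, -0.0474, 0.0104), (0.7619, -0.0467, 0.0139), (0.7627, -0.0464, 0.0159), (0.7628, -0.0458, 0.0192), (0.7632, -0.0453, 0.022), (0.7652, -0.0455, 0.0218), (0.7672, -0.0456, 0.0215), (0.769, -0.0457, 0.0218), (0.7716, -0.0461, 0.0205), (0.7856, -0.0509, -0.001), (0.7876, -0.051, -0.001), (0.79, -0.0513, -0.0017), (0.7911, -0.051, -0.0001)]
[(0.7532, -0.005, 0.0007), (0.7556, -0.0052, -0.0003), (0.7577, -0.0053, -0.0006), (0.7602, -0.0055, -0.0017), (0.7623, -0.0056, -0.002), (0.7622, -0.0051, 0.0021), (0.7619, -0.0047, 0.0063), (0.7626, -0.0045, 0.0087), (0.7621, -0.004, 0.0133), (0.7621, -0.0036, 0.0168), (0.7624, -0.0033, 0.0198), (0.763, -0.0031, 0.0222), (0.7653, -0.0033, 0.0215), (0.7676, -0.0034, 0.0207), (0.7687, -0.0033, 0.0222), (0.7712, -0.0035, 0.021), (0.786, -0.0064, -0.002), (0.7877, -0.0063, -0.0013), (0.7891, -0.0063, -0.0004), (0.791, -0.0063, -0.0001)]
[(0.6797, -0.1202, 0.0007), (0.6803, -0.1174, -0.001), (0.6806, -0.1144, -0.002), (0.6728, -0.1028, 0.0215), (0.6724, -0.0992, 0.0227), (0.6724, -0.096, 0.0226), (0.6743, -0.0947, 0.0168), (0.6767, -0.0937, 0.0097), (0.68, -0.0934, -0.0002), (0.6799, -0.0899, 0.0003), (0.6799, -0.0866, 0.0001), (0.6804, -0.0837, -0.0015)]
[(0.7157, -0.1238, 0.0009), (0.7163, -0.1208, -0.0004), (0.7168, -0.1178, -0.0016), (0.7162, -0.1138, -0.0002), (0.7072, -0.1028, 0.0216), (0.7072, -0.0995, 0.0215), (0.7066, -0.0958, 0.0229), (0.7081, -0.0937, 0.0192), (0.7133, -0.0943, 0.0067), (0.7164, -0.0933, -0.0009), (0.7161, -0.0896, -0.0002), (0.7165, -0.0865, -0.0012)]
[[ 0.44696145 -0.10831551  0.02186854]
 [ 0.65213766  0.03690982  0.11640585]] [0.66586376 0.04069336 0.11938413]
```

Run:
```python
from h import *
f=dict(np.load('w9.npz'));W=cloud(f)
for r in range(160,196,3): print(r,[(tuple(float(v) for v in W[r,c].round(3))) for c in (160,175,190,198,204,215,225,235)])
img=f['pixels'][30:200,120:360,::-1];cv2.imwrite('pics/w9c.png',cv2.resize(img,None,fx=3.3,fy=3.3,interpolation=cv2.INTER_CUBIC))
```

```text
160 [(0.588, -0.073, 0.094), (0.587, -0.052, 0.103), (0.586, -0.032, 0.106), (0.587, -0.023, 0.103), (0.587, -0.016, 0.101), (0.59, -0.004, 0.086), (0.593, 0.007, 0.066), (0.593, 0.021, 0.066)]
163 [(0.597, -0.083, 0.065), (0.59, -0.052, 0.103), (0.591, -0.033, 0.102), (0.591, -0.023, 0.101), (0.592, -0.017, 0.097), (0.597, -0.007, 0.069), (0.597, 0.007, 0.066), (0.598, 0.02, 0.059)]
166 [(0.601, -0.083, 0.066), (0.596, -0.055, 0.093), (0.595, -0.034, 0.098), (0.596, -0.025, 0.094), (0.597, -0.018, 0.088), (0.602, -0.007, 0.065), (0.601, 0.007, 0.066), (0.604, 0.019, 0.052)]
169 [(0.605, -0.084, 0.065), (0.604, -0.061, 0.072), (0.604, -0.041, 0.072), (0.606, -0.031, 0.065), (0.606, -0.023, 0.065), (0.606, -0.007, 0.065), (0.606, 0.006, 0.066), (0.61, 0.019, 0.046)]
172 [(0.622, -0.104, 0.008), (0.609, -0.062, 0.071), (0.609, -0.041, 0.071), (0.61, -0.031, 0.065), (0.61, -0.023, 0.065), (0.61, -0.008, 0.065), (0.611, 0.006, 0.06), (0.624, 0.015, -0.001)]
175 [(0.628, -0.107, 0.001), (0.612, -0.062, 0.073), (0.612, -0.041, 0.072), (0.625, -0.041, 0.018), (0.613, -0.022, 0.07), (0.616, 
[... 518 characters left out ...]
, (0.644, -0.046, 0.0), (0.644, -0.036, 0.0), (0.644, -0.018, 0.0), (0.644, -0.002, -0.001), (0.644, 0.015, -0.0)]
187 [(0.649, -0.109, -0.001), (0.649, -0.084, 0.001), (0.649, -0.06, -0.001), (0.649, -0.046, -0.001), (0.649, -0.036, -0.0), (0.649, -0.018, 0.001), (0.649, -0.002, -0.001), (0.649, 0.015, 0.0)]
190 [(0.654, -0.11, -0.002), (0.654, -0.085, -0.001), (0.654, -0.06, -0.0), (0.654, -0.047, -0.001), (0.654, -0.037, -0.001), (0.654, -0.018, -0.0), (0.654, -0.002, 0.0), (0.654, 0.015, -0.001)]
193 [(0.653, -0.103, 0.021), (0.659, -0.085, -0.0), (0.66, -0.061, -0.003), (0.659, -0.047, -0.001), (0.66, -0.037, -0.002), (0.659, -0.019, -0.0), (0.659, -0.002, -0.0), (0.659, 0.014, -0.001)]
```

View pics/w9c.png

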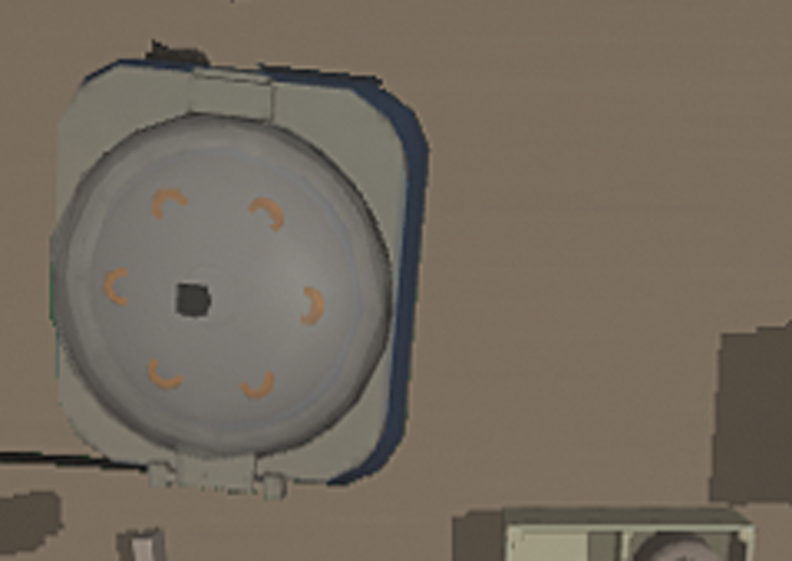

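Run:
```python
from h import *
x=.700
bot.move_ptp(np.array([x,.222,.15]),R(0))
print(bot.move_straight(np.array([x,.222,.004]),max_speed=.1,contact_N=8))
for y in (.13,.05,.0345):
    t=bot.move_straight(np.array([x,y,.004]),max_speed=.05,contact_N=20);s=bot.state();print(t,s['ee_pos'].round(4),s['wrist_force'].round(1))
    if t: break
bot.move_straight(np.array([x,.06,.004]))
bot.move_straight(np.array([x,.06,.15]))
f,W=look('w10',[.60,.0,.32],np.pi/2);carrier(W,.60,.758,-.12,.1)
w=W[:,:,:];m=(w[...,2]>.019)&(w[...,2]<.024)&(w[...,0]>.65)&(w[...,0]<.79)&(w[...,1]>-.12)&(w[...,1]<.06)
print(bot.state()['clock']);shot('top','t10')
```

```text
False
False [0.7   0.13  0.004] [ 0.2  3.2 -2. ]
False [0.7    0.0499 0.004 ] [-0.3  2.3 -1.2]
False [0.7    0.0341 0.004 ] [ 0.9  2.7 -1.2]
carrier 1307 [ 0.6995 -0.0355] [0.1166 0.1164] 0.1
77.5083
```

View pics/w10.png

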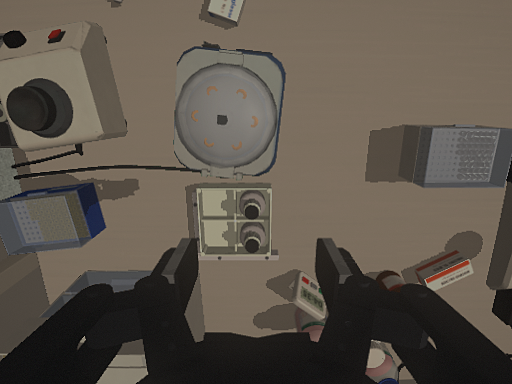

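Run:
```python
from h import *
f,W=look('w11',[.46,-.34,.28],-np.pi/2)
def blobs(W,x0,x1,y0,y1):
    m=(W[...,2]>.054)&(W[...,2]<.085)&(W[...,0]<x1)&(W[...,0]>x0)&(W[...,1]>y0)&(W[...,1]<y1)
    n,l,s,c=cv2.connectedComponentsWithStats(m.astype(np.uint8))
    for i in range(1,n):
        if s[i,4]>30: print(s[i,4],np.median(W[l==i],0).round(4))
blobs(W,.42,.59,-.41,-.335)
blobs(cloud(dict(np.load('w10.npz'))),.64,.76,-.1,.03)
print(bot.state()['clock'])
```

```text
280 [ 0.527 -0.362  0.072]
235 [ 0.4656 -0.3691  0.0719]
185 [ 0.6702 -0.0084  0.0623]
176 [ 0.7245 -0.0073  0.0623]
79.75
```

View pics/w11.png

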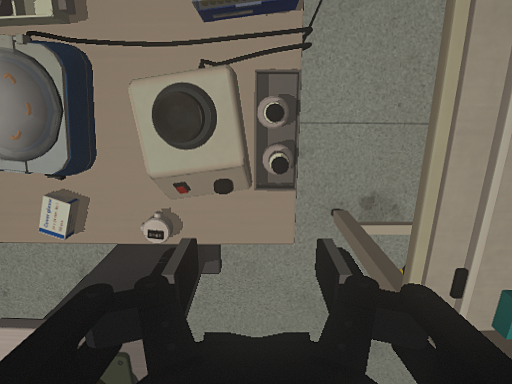

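```bash
python3 -c "
from cell import bot
bot.pause(.5);print(bot.sign_off())"
```

```text
the job is handed in; nothing more can be done
None
```

The job is handed in at about 80 s of the 208 s, with no verdict returned. By my last images, all four plungers are pushed to their stops, the two jammed ones stand upright in the reject tray, and the carrier with the two good ones sits square in the corner stop, about 5 mm from the far rail and under 1 mm from the end rail.

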